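# Zero the seat tester and hold a filter bowl pressed in its sprung ring

### The job

Turn the bar knob on the seat tester until its pointer is at the zero mark. Then take the round-bottomed filter bowl out of its rest, set it upright in the tester's sprung ring and press it down until the top of the ring is about level with the three short posts around it (roughly 15 mm, and not down to the spring's bottom stop); finish while still holding the bowl pressed there. Do not tip the bowl over, and leave the canister, carton and injector where they are.

Things in the scene. Friction and masses are not known exactly. Their poses are not given: they have to be found in the camera images.
- tester: Seat tester, fixed to the table: dark steel base plate 130 x 280 mm, 15 mm thick. Origin: centre of the plate's underside, z up. On it stand the zeroing dial, axis at y = -80 mm, and the sprung ring cradle, axis at y = +75 mm (both at x = 0 in this frame). The dial's zero mark (wide black stroke and black block on the rim) lies from the dial axis along this frame's +x. Three steel posts, 8 mm thick, stand 46 mm from the cradle axis; their tops are 60 mm above the table.
- knob (a joint): Angle of the dial's knob, rad: 0 when the pointer is at the zero mark, growing as the knob turns clockwise seen from above; range -1.9 to 1.9; it always starts between 0.5 and 1.4. It stays where it is left (friction about 0.04 N m).
- knob_grip (a point): Grip point on the knob's axis, 60 mm above the table, in the upper part of the black bar grip: bar 46 mm long along this frame's x, 14 mm thick along its y, from 42 to 70 mm above the table. A thin pointer continues the bar at the dial face on its +x end. The dial under it is 86 mm across, with its face 36 mm above the table.
- cradle (a joint): How far the sprung ring is pressed down, m: 0 at rest, 0.015 when its top is level with the posts, 0.028 at its bottom stop. The spring holds the ring up with about 4 N at rest (the bowl's weight alone does not move it) and pushes with about 11 N at 0.015 (450 N/m).
- cradle_top (a point): Centre of the sprung steel ring at the level of its top face, 75 mm above the table at rest; moves down with the ring. Ring: 68 mm outside, 48 mm inside diameter, 8 mm thick, open below.
- bowl: Filter sediment bowl, loose, 0.2 to 0.33 kg: amber glass ball 64 mm in diameter with an aluminium neck 32 mm in diameter on top. Origin: the lowest point of the ball; z up along the neck. The ball's centre is at z = 32 mm; the neck shows from about z = 60 to its flat top at z = 104 mm. Round: may be gripped at any yaw. Seated in the sprung ring its origin lies about 11 mm below the ring's top face.
- bowl_neck (a point): Point on the axis of the bowl's neck, 88 mm above the bowl's origin, a good place to grip.
- rest: Black rubber rest ring, fixed, 68 mm across, 44 mm hole, 30 mm high; the bowl starts upright in it, its origin 21 mm above the table. Origin: centre of the underside. It stands left or right of the tester.
- canister: Bystander: flat-bottomed dark steel filter canister, 72 mm across, 90 mm high, standing on the side of the tester opposite the rest. Origin: centre of the underside.
- carton: Bystander: cardboard carton 70 x 110 x 70 mm beyond the tester. Origin: centre of the underside.
- injector: Bystander: stepped steel injector body, 32 mm across, 95 mm high, standing beyond the tester. Origin: centre of the underside.

How it is judged:
By the outcome, as a careful person would: the job done as asked, in the order asked, and still so for the second after the job is handed in, while the arm keeps its last pose, push and grip.
It also fails if it takes over 54 s, if anything falls off the work surface, if the arm or the gripper's body presses on something with over 40 N, if the wrist force passes 120 N, or if a joint passes its speed limit or range.

### The arm

A 6-joint arm with a two-finger parallel gripper is mounted at the origin on the work surface. World frame = base frame: x ahead of the robot, y to its left, z up, the work surface at z = 0. Lengths are in m, angles in rad, forces in N, time in s.
With the tool pointing down it reaches from about 0.35 to 0.975 m from the base axis. Payload 4.9 kg.
Tool frame: the origin (TCP) lies at the very end of the fingers, on their centre line; the grasp point (between the pads) lies 19 mm behind it; z points along the fingers, y is the line along which they close (so a half turn about z gives the same grasp; the last joint's range is limited). The gripper opens to 85 mm and grips with 20 to 120 N. Pads are 22 mm wide; open, the fingers measure 114 mm over their backs; the gripper's body (76 mm by 85 mm) begins 54 mm behind the grasp point. The pads swing forward as they close: fully open they stand 13 mm farther back than shut.
Start: joints at [-1.258, 0.053, 1.613, -0, 1.476, -0.119], TCP at [0.262, -0.568, 0.231] pointing down, gripper open.
Joint ranges: [-3.01, 3.01], [-1.01, 2.22], [0.06, 2.58], [-1.02, 4.17], [0.09, 2.62], [-3.14, 3.14]. Speed limits (rad/s): [2.57, 2.57, 3.14, 3.14, 3.14, 3.14].

### API

Orientations are given as a rotation vector (axis times angle).
In Python, from station import ctrl, imaging gives the robot as it stands.
- The arm moves only by the tool play_rows, never from a script. Its argument "series" is a list of rows, each a list of 3 entries, a list of its own where there are three numbers: the opening, from 0 (shut) to 1 (fully open), then the shift along the tool's x, y, z each as a share of 0.05 m, from -1 to 1, then the turn, a rotation vector about the tool's x, y, z each as a share of 8 degrees, from -1 to 1. In form: [[grip, [dx, dy, dz], [ax, ay, az]], ...]. A call has 1 to 8 rows; each row shifts and turns the commanded pose from where the row before left it, along the tool's axes as they then stand; what a row does not reach is not made up. A row lasts 1/8 s, in which the tool goes at most 62.5 mm and 10.7 degrees, less where a joint would pass 70% of its speed; a pose out of reach is approached as far as the arm can. A call with a number of a shift or a turn outside -1 to 1 is refused whole. A call with a gripper value outside its range is refused whole. The fingers move at their own pace and stop on an object; "force" is the grip in N (left out, the last holds). Time passes only in rows, so rows that do not move let the fingers close. It gives the time, the measured TCP pose, the force, the opening and the grip force at its end, in the units of the state.
- ctrl.get_obs(): the state, without advancing time (a new reading comes with each control period).
- imaging.get_image(name): name is "scene" or "top" or "wrist"; returns a dict with "color" (420x560x3 uint8, blue, green, red), "fx", "fy", "cx", "cy" (pixels), "extrinsics" (4x4, takes a point from world to camera coordinates); the wrist camera has in their place "hand_eye" (4x4, takes a point from camera to tool coordinates, whose origin is the TCP and whose axes are the flange's). Camera axes: x right, y down, z forward; pixel columns grow to the right and rows downward; lengths in m; the calibration is good to about 2 mm. The wrist camera is an equidistant fisheye: a pixel r from the principal point sees the ray r / f radians off the axis. A picture is of the moment at which its call begins: read the wrist's pose just before it. There is no depth.
- ctrl.finish_job(): hands the job in; it is judged then, once.
The state is a dict: "t": time; "q": joint angles; "dq": joint speeds; "effort": joint torques, N m; "tool_pos": TCP position; "tool_rot": TCP orientation; "contact_force": force on the tool from outside, world axes, zero at the start; "wrist_torque": the same for the moment, N m; "opening": finger opening in m; "grip_force": force on a finger pad.
Only numpy, scipy, OpenCV 4.12 (cv2) and the standard library are available. Lean on these libraries where they do the work, as an engineer would, in place of code of your own. Each camera call takes 0.05 s, during which the arm holds its last target. There are 200 camera calls.

## Working session

There is one attempt and no reset: what is moved stays moved. The work goes in short steps, Python scripts to look and compute and a tool call to move; the robot and the scene stay as the last step left them, time stands still between calls to the robot, and variables do not carry over. Pictures are saved under pics/ and viewed, at most 10 in all, crops included, and the job is handed in when it is done.

Besides the shell and the picture viewer there is one more tool, called as name(argument=value, ...), one argument or row to a line, values as JSON. play_rows: Moves the arm, as the interface text tells. Shift numbers are shares of 0.05 m and turn numbers shares of 8 degrees, none past 1 either way. Its arguments: {"type":"object","properties":{"series":{"type":"array"},"force":{"type":"number"}},"required":["series"]}

```bash
mkdir -p pics; python3 - <<'E'
from station import ctrl, imaging
import cv2, numpy as np
o=ctrl.get_obs(); print(o)
for n in ["scene","top"]:
    i=imaging.get_image(n); cv2.imwrite(f"pics/{n}0.png",i["color"]); print(n,i["fx"],i["fy"],i["cx"],i["cy"],i["extrinsics"].round(4).tolist() if hasattr(i["extrinsics"],'round') else i["extrinsics"])
i=imaging.get_image("wrist"); print(i["fx"],i["cx"],i["cy"],i["hand_eye"]); 
E
```

```text
{'t': 0.0, 'q': array([-1.25802009e+00,  5.33532828e-02,  1.61431165e+00, -2.46809022e-05,
        1.47598313e+00, -1.19014913e-01]), 'dq': array([ 4.20913628e-05,  1.19145946e-03, -5.90316126e-04, -2.26786666e-04,
       -2.61525865e-04,  2.76257854e-04]), 'effort': array([-1.95075285e-03, -3.93694282e+01, -3.70172489e+01, -2.61788746e-04,
        7.00308665e-03, -1.69698666e-05]), 'tool_pos': array([ 0.2613528 , -0.56704203,  0.23005468]), 'tool_rot': array([-3.06666359e+00, -6.72565081e-01,  3.50485689e-04]), 'contact_force': array([ 1.17419846, -0.06335509,  0.65735637]), 'wrist_torque': array([-0.02221919,  0.00768883,  0.02665626]), 'grip_force': 0.0, 'opening': 0.08548498330249535}
scene 439.9285035932577 439.9285035932577 279.7322392603656 208.5018033893526 [[-0.058, 0.9983, 0.0082, 0.0285], [0.754, 0.0492, -0.6551, -0.4187], [-0.6543, -0.0317, -0.7555, 1.5397], [0.0, 0.0, 0.0, 1.0]]
top 388.66875497817966 388.66875497817966 282.5396052156474 210.17658717412314 [[0.0233, -0.9997, -0.004, -0.006], [-0.9791, -0.022, -0.2022, 0.6265], [0.2021, 0.0086, -0.9793, 0.939], [0.0, 0.0, 0.0, 1.0]]
325.19226210127806 281.3523122530892 213.38563657164588 [[ 1.10634531e-03 -9.58628217e-01 -2.84658949e-01  7.28725558e-02]
 [ 9.99999339e-01  1.14946182e-03  1.55907601e-05  6.56175011e-04]
 [ 3.12258850e-04 -2.84658778e-01  9.58628856e-01 -1.41929065e-01]
 [ 0.00000000e+00  0.00000000e+00  0.00000000e+00  1.00000000e+00]]
```

View pics/top0.png

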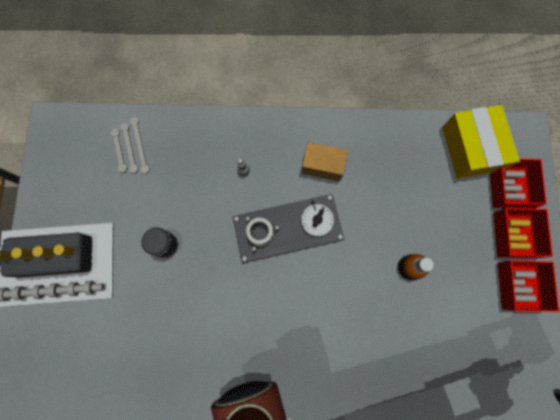

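View pics/scene0.png

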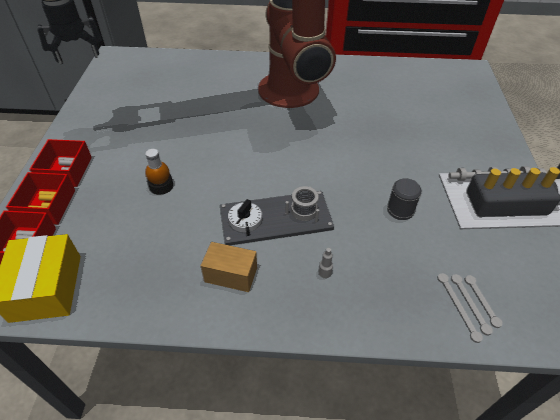

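The top view shows the ring near (259,231), the dial near (317,219) and the bowl near (415,266) with its neck top at about (426,264). The scene view agrees: ring (305,200), dial (245,214), neck top (153,154).

```bash
cat > h.py <<'E'
from station import ctrl, imaging
import cv2, numpy as np
from scipy.spatial.transform import Rotation as R
def ray(im,uv,obs=None):
    """origin, direction in world"""
    u,v=uv
    if "extrinsics" in im:
        T=np.linalg.inv(np.array(im["extrinsics"])); d=np.array([(u-im["cx"])/im["fx"],(v-im["cy"])/im["fy"],1])
    else:
        H=np.array(im["hand_eye"]); W=np.eye(4); W[:3,:3]=R.from_rotvec(obs["tool_rot"]).as_matrix(); W[:3,3]=obs["tool_pos"]
        T=W@H; a=np.array([(u-im["cx"])/im["fx"],(v-im["cy"])/im["fy"]]); r=np.linalg.norm(a)
        d=np.r_[a/max(r,1e-9)*np.sin(r),np.cos(r)]
    return T[:3,3],T[:3,:3]@d
def onz(im,uv,z,obs=None):
    o,d=ray(im,uv,obs); return (o+d*(z-o[2])/d[2]).round(4)
def blobs(mask,box,mn=20):
    x0,y0,x1,y1=box; m=np.zeros(mask.shape,np.uint8); m[y0:y1,x0:x1]=mask[y0:y1,x0:x1]
    n,l,s,c=cv2.connectedComponentsWithStats(m.astype(np.uint8))
    return [(c[k].round(1),s[k].tolist()) for k in range(1,n) if s[k][4]>=mn]
E
python3 - <<'E'
from h import *
t=imaging.get_image("top"); s=imaging.get_image("scene")
for n,im,bx in [("top",t,dict(dial=(295,195,340,243),ring=(235,210,280,255),bowl=(395,245,440,285))),("scene",s,dict(dial=(222,195,268,235),ring=(285,182,325,220),bowl=(140,145,180,195)))]:
    g=im["color"].max(axis=2)
    for k,b in bx.items():
        for th in (150,):
            for c,st in blobs(g>th,b,15): print(n,k,c,st,[onz(im,c,z) for z in {"dial":(.036,),"ring":(.075,),"bowl":(.125,)}[k]])
# zooms
a=cv2.resize(t["color"][190:265,225:350],None,fx=5,fy=5,interpolation=cv2.INTER_CUBIC)
b=cv2.resize(s["color"][185:245,215:335],None,fx=5,fy=5,interpolation=cv2.INTER_CUBIC)[:225+75]
b=cv2.copyMakeBorder(b,0,0,0,25,0); cv2.imwrite("pics/z.png",cv2.resize(np.vstack([a[:280],b]),(625,580)))
E
```

```text
top dial [317.  220.6] [302, 205, 31, 30, 537] [array([ 0.6062, -0.083 ,  0.036 ])]
top ring [259.5 230.1] [247, 218, 25, 25, 173] [array([0.5716, 0.0652, 0.075 ])]
top bowl [426.8 264.1] [421, 258, 13, 13, 133] [array([ 0.4922, -0.3341,  0.125 ])]
scene dial [244.6 215.7] [228, 203, 33, 25, 383] [array([ 0.616, -0.082,  0.036])]
scene ring [301.6 189.5] [293, 187, 21, 10, 51] [array([0.5525, 0.0587, 0.075 ])]
scene ring [306.7 200.8] [294, 192, 24, 14, 69] [array([0.5903, 0.0724, 0.075 ])]
scene bowl [151.3 152.1] [145, 148, 13, 9, 83] [array([ 0.4929, -0.3323,  0.125 ])]
```

View pics/z.png

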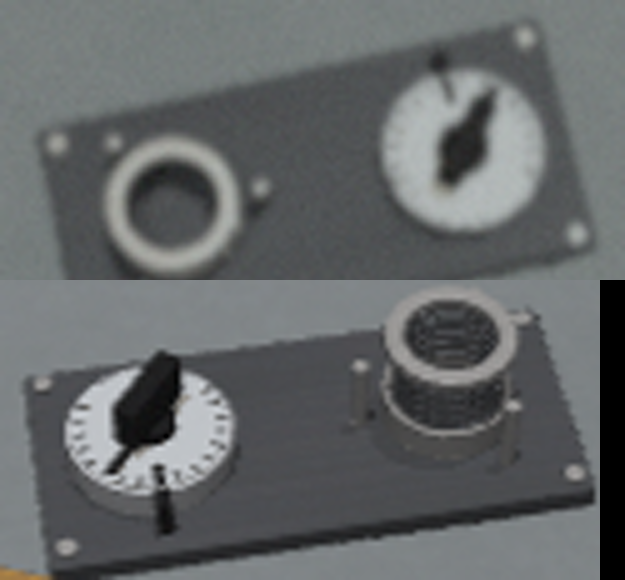

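Zero mark lies up-left of the dial (tester yaw ≈ 13°). The pointer is right of it, so the knob is about 0.66 rad clockwise from zero. Dial to ring measures 153 mm against the expected 155, which is consistent. I'll move over the dial.

play_rows(
  series=[
    [1,[0.86,-0.49,0],[0,0,0]],
    [1,[0.86,-0.49,0],[0,0,0]],
    [1,[0.86,-0.49,0],[0,0,0]],
    [1,[0.86,-0.49,0],[0,0,0]],
    [1,[0.86,-0.49,0],[0,0,0]],
    [1,[0.86,-0.49,0],[0,0,0]],
    [1,[0.86,-0.49,0],[0,0,0]],
    [1,[0.86,-0.49,0],[0,0,0]],
  ],
  force=40,
)

```text
t: 1.25
tool_pos: [0.4927, -0.2442, 0.2313]
tool_rot: [3.068, 0.673, 0.0]
contact_force: [0.0, -0.5, 0.1]
opening: 0.0855
grip_force: 0.0
```

play_rows(
  series=[
    [1,[0.86,-0.49,0],[0,0,0]],
    [1,[0.86,-0.49,0],[0,0,0]],
    [1,[0.86,-0.49,0],[0,0,0]],
    [1,[0.86,-0.49,0],[0,0,0]],
    [1,[0,0,0],[0,0,1]],
    [1,[0,0,0],[0,0,1]],
    [1,[0,0,0],[0,0,1]],
    [1,[0,0,0],[0,0,1]],
  ],
)

```text
t: 2.25
tool_pos: [0.6071, -0.0845, 0.2311]
tool_rot: [-3.135, 0.206, 0.001]
contact_force: [0.4, -0.1, -1.1]
opening: 0.086
grip_force: 0.0
```

play_rows(
  series=[
    [1,[0,0,0],[0,0,1]],
    [1,[0,0,0],[0,0,1]],
    [1,[0,0,0],[0,0,0]],
    [1,[0,0,0],[0,0,0]],
  ],
)

```text
t: 2.75
tool_pos: [0.6071, -0.0846, 0.2312]
tool_rot: [-3.078, 0.63, 0.0]
contact_force: [-0.1, 0.6, 0.4]
opening: 0.0853
grip_force: 0.0
```

```bash
python3 - <<'E'
from h import *
o=ctrl.get_obs(); print(o["t"],o["tool_pos"],o["tool_rot"])
w=imaging.get_image("wrist"); cv2.imwrite("pics/w1.png",w["color"]); cv2.imwrite("pics/w1v.png",cv2.resize(w["color"],(800,600),interpolation=cv2.INTER_CUBIC))
E
```

```text
2.75 [ 0.60711598 -0.08463169  0.23120166] [-3.07768476e+00  6.30328201e-01  2.69199744e-04]
```

View pics/w1v.png

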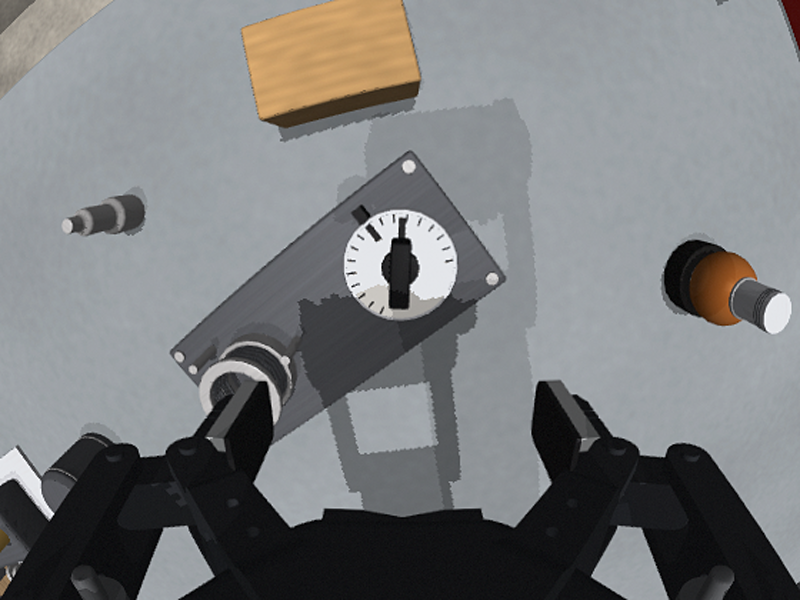

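The wrist view (800 px) shows the dial at (400,265), the pointer tip at (402,219), the zero block at (360,214) and the corner screws at (409,166), (492,279) and (179,357). The bar lies nearly along tool x.

```bash
python3 - <<'E'
from h import *
w=imaging.get_image("wrist"); o=ctrl.get_obs(); g=w["color"].max(axis=2)
b=max(blobs(g>125,(235,140,325,230)),key=lambda b:b[1][4]); print(b)
x,y,ww,hh,_=b[1]; D=onz(w,(x+(ww-1)/2,y+(hh-1)/2),.036,o); print("dial",D)
S=0.7
P=lambda u,v,z:onz(w,(u*S,v*S),z,o)
a,bb,c=P(409,166,.016),P(492,279,.016),P(179,357,.016); print("screws",a,bb,c)
e=np.degrees
yl=(c-a)[:2]; yaw=np.arctan2(-yl[0],yl[1]); print("yaw long",e(yaw), np.linalg.norm(yl)); xs=(a-bb)[:2]; print("yaw short",e(np.arctan2(xs[1],xs[0])))
z0=P(360,214,.036); print("yaw zero",e(np.arctan2(*(z0-D)[1::-1])))
tip=P(402,219,.038); print("pointer",e(np.arctan2(*(tip-D)[1::-1])), np.linalg.norm(tip-D))
# bar top mask
m=(g<60); print([ (q[0],q[1]) for q in blobs(m,(262,160,300,222),40)])
f=P(399,239,.07); n=P(399,307,.07); print("bar",f,n,e(np.arctan2(*(f-n)[1::-1])),np.linalg.norm(f-n),(f+n)/2)
print("ring",D[:2]+.155*np.array([-np.sin(yaw),np.cos(yaw)]))
rv=o["tool_rot"]; print("tool x",e(2*np.arctan2(rv[1],rv[0])))
# bowl neck top
nb=max(blobs(g>170,(520,195,560,240)),key=lambda b:b[1][4]); print(nb,onz(w,nb[0],.125,o))
E
```

```text
(array([280.4, 184.4]), [240, 147, 80, 77, 3722])
dial [ 0.6118 -0.0846  0.036 ]
screws [ 0.6756 -0.1198  0.016 ] [ 0.5683 -0.1465  0.016 ] [0.6108 0.1337 0.016 ]
yaw long 14.338971410253057 0.2616510844617312
yaw short 13.97340539319417
yaw zero 14.124708317102627
pointer -26.56505117707801 0.034047026301866644
[(array([279.5, 189.3]), [267, 160, 26, 56, 870])]
bar [ 0.6338 -0.0941  0.07  ] [ 0.5909 -0.0757  0.07  ] -23.214707469485543 0.04667943872841665 [ 0.61235 -0.0849   0.07   ]
ring [0.573413   0.06557136]
tool x -23.189843009557578
(array([548.1, 219.4]), [535, 195, 25, 45, 789]) [ 0.4908 -0.339   0.125 ]
```

play_rows(
  series=[
    [0.6,[0.1,-0.03,0],[0,0,0.25]],
    [0.6,[0,0,0.8],[0,0,0]],
    [0.6,[0,0,0.8],[0,0,0]],
    [0.6,[0,0,0.8],[0,0,0]],
    [0.6,[0,0,0.7],[0,0,0]],
    [0.6,[0,0,0.5],[0,0,0]],
    [0.6,[0,0,0.1],[0,0,0]],
    [0.6,[0,0,0],[0,0,0]],
  ],
)

```text
t: 3.85
tool_pos: [0.6128, -0.0854, 0.0468]
tool_rot: [3.065, -0.687, 0.001]
contact_force: [0.8, 0.4, 0.2]
opening: 0.051
grip_force: 0.0
```

play_rows(
  series=[
    [0,[0,0,0],[0,0,0]],
    [0,[0,0,0],[0,0,0]],
    [0,[0,0,0],[0,0,0]],
    [0,[0,0,0],[0,0,0]],
    [0,[0,0,0],[0,0,0]],
    [0,[0,0,0],[0,0,0]],
  ],
)

```text
t: 4.6
tool_pos: [0.6133, -0.0856, 0.0479]
tool_rot: [3.065, -0.687, 0.003]
contact_force: [-1.5, -1.1, 5.5]
opening: 0.013
grip_force: 40.3
```

play_rows(
  series=[
    [0,[0,0,0],[0,0,-0.7]],
    [0,[0,0,0],[0,0,-0.7]],
    [0,[0,0,0],[0,0,-0.7]],
    [0,[0,0,0],[0,0,-0.7]],
    [0,[0,0,0],[0,0,-0.7]],
    [0,[0,0,0],[0,0,-0.7]],
    [0,[0,0,0],[0,0,-0.73]],
    [0,[0,0,0],[0,0,0]],
  ],
)

```text
t: 5.6
tool_pos: [0.6135, -0.083, 0.0478]
tool_rot: [-3.114, -0.388, -0.005]
contact_force: [-0.4, 8.3, 7.0]
opening: 0.0132
grip_force: 40.5
```

play_rows(
  series=[
    [0,[0,0,0],[0,0,0]],
    [0,[0,0,0],[0,0,0]],
  ],
)

```text
t: 5.85
tool_pos: [0.6135, -0.083, 0.0479]
tool_rot: [-3.114, -0.387, -0.005]
contact_force: [-1.0, 7.7, 7.3]
opening: 0.0133
grip_force: 40.5
```

play_rows(
  series=[
    [0.5,[0,0,0],[0,0,0]],
    [0.5,[0,0,0],[0,0,0]],
    [0.5,[0,0,0],[0,0,0]],
    [0.5,[0,0,-0.6],[0,0,0]],
    [1,[0,0,-0.9],[0,0,0]],
    [1,[0,0,-1],[0,0,0]],
    [1,[0,0,-1],[0,0,0]],
    [1,[0,0,0],[0,0,0]],
  ],
)

```text
t: 6.85
tool_pos: [0.6151, -0.0862, 0.2278]
tool_rot: [3.113, 0.387, 0.016]
contact_force: [-0.7, -0.2, 0.1]
opening: 0.0856
grip_force: 0.0
```

play_rows(
  series=[
    [1,[0,0,0],[0,0,0]],
    [1,[0,0,0],[0,0,0]],
  ],
)

```text
t: 7.1
tool_pos: [0.6112, -0.085, 0.2187]
tool_rot: [-3.116, -0.387, 0.006]
contact_force: [0.4, -0.5, -0.8]
opening: 0.0853
grip_force: 0.0
```

```bash
python3 - <<'E'
from h import *
o=ctrl.get_obs(); print(o["t"],o["tool_pos"],o["tool_rot"])
w=imaging.get_image("wrist"); cv2.imwrite("pics/w2v.png",cv2.resize(w["color"],(800,600),interpolation=cv2.INTER_CUBIC))
np.savez("w2.npz",c=w["color"],p=o["tool_pos"],r=o["tool_rot"])
E
```

```text
7.1 [ 0.61121395 -0.08504871  0.21872507] [-3.11610334 -0.38732473  0.00587854]
```

View pics/w2v.png

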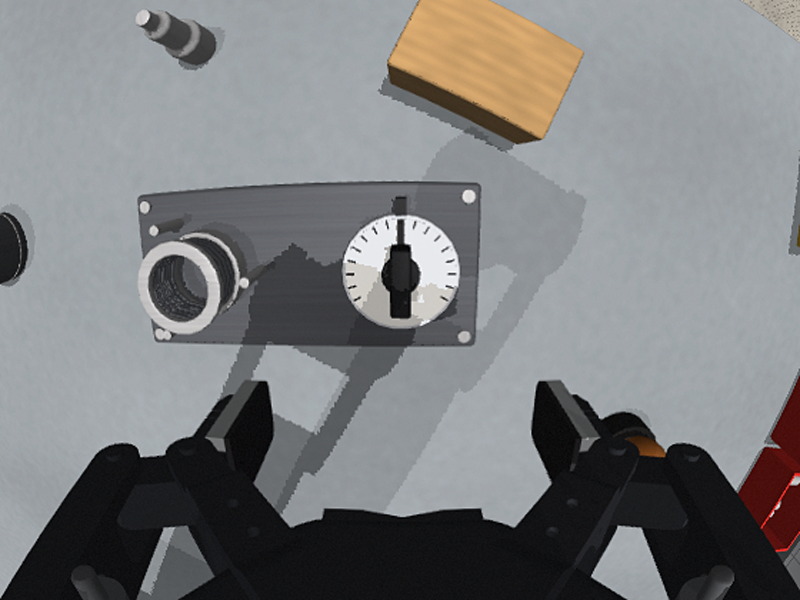

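The pointer now lines up with the zero block at (401,205–245). The ring's outer edge spans about (138–222, 239–335), so I'll measure it and plan the move to the bowl.

```bash
python3 - <<'E'
from h import *
w=imaging.get_image("wrist"); o=ctrl.get_obs(); g=w["color"].max(axis=2)
m=(g>150).astype(np.uint8); k=np.zeros_like(m); k[160:245,90:160]=m[160:245,90:160]
cs,_=cv2.findContours(k,cv2.RETR_EXTERNAL,cv2.CHAIN_APPROX_NONE); c=max(cs,key=len)
pts=np.array([onz(w,p[0],.075,o)[:2] for p in c],np.float32); (q,r)=cv2.minEnclosingCircle(pts); print("ring",q,r,len(pts),cv2.fitEllipse(pts))
x,y,ww,hh=cv2.boundingRect(c); print(x,y,ww,hh,onz(w,(x+(ww-1)/2,y+(hh-1)/2),.075,o))
# cross-view of neck
T=R.from_rotvec(o["tool_rot"]).as_matrix(); print(T.round(3).tolist())
d=np.array([.492,-.335,.22])-o["tool_pos"]; print("to bowl in units",(T.T@d/.05).round(2))
E
```

```text
ring (0.5630770325660706, 0.07322469353675842) 0.05691548436880112 411 ((0.5653911232948303, 0.07235709577798843), (0.08418580889701843, 0.09184033423662186), 179.5676727294922)
90 160 70 85 [0.5727 0.0644 0.075 ]
[[0.97, 0.245, -0.003], [0.245, -0.97, 0.001], [-0.003, -0.002, -1.0]]
to bowl in units [-3.54  4.26 -0.01]
```

play_rows(
  series=[
    [0.8,[-0.59,0.71,0],[0,0,0]],
    [0.8,[-0.59,0.71,0],[0,0,0]],
    [0.8,[-0.59,0.71,0],[0,0,0]],
    [0.8,[-0.59,0.71,0],[0,0,0]],
    [0.8,[-0.59,0.71,0],[0,0,0]],
    [0.8,[-0.59,0.71,0],[0,0,0]],
    [0.8,[0,0,0],[0,0,0]],
    [0.8,[0,0,0],[0,0,0]],
  ],
)

```text
t: 8.2
tool_pos: [0.4928, -0.3347, 0.2204]
tool_rot: [-3.116, -0.387, 0.001]
contact_force: [0.7, 0.7, 0.2]
opening: 0.0684
grip_force: 0.0
```

```bash
python3 - <<'E'
from h import *
w=imaging.get_image("wrist"); o=ctrl.get_obs(); print(o["tool_pos"],o["tool_rot"])
cv2.imwrite("pics/w3.png",w["color"])
hsv=cv2.cvtColor(w["color"],cv2.COLOR_BGR2HSV); am=(hsv[...,0]>4)&(hsv[...,0]<20)&(hsv[...,1]>150)&(hsv[...,2]>60)
print("amber",blobs(am,(150,80,420,330),100))
lo=(hsv[...,1]<25)&(hsv[...,2]>200); print("neck",[(b,onz(w,b[0],.125,o)) for b in blobs(lo,(150,80,420,330),100)])
E
```

```text
[ 0.49306734 -0.33423741  0.22059373] [-3.11621621e+00 -3.88686150e-01  8.44407674e-04]
amber [(array([280.3, 184.5]), [248, 163, 64, 57, 1739])]
neck [((array([285.3, 205.4]), [269, 197, 31, 19, 357]), array([ 0.5024, -0.3354,  0.125 ]))]
```

View pics/w3.png

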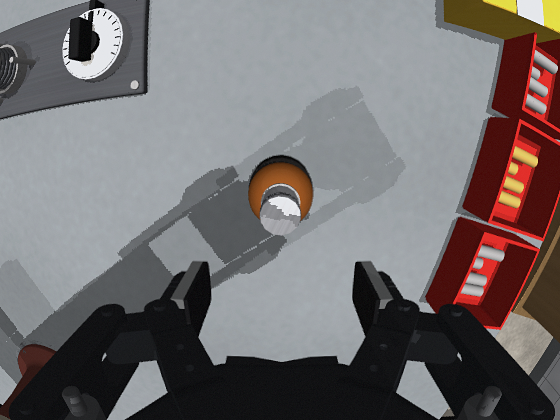

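The bowl's neck top is at about (281,215), partly in shadow, which puts it under the tool to within 2 mm. Descend and grip.

play_rows(
  series=[
    [0.8,[0,0,0.8],[0,0,0]],
    [0.8,[0,0,0.8],[0,0,0]],
    [0.8,[0,0,0.6],[0,0,0]],
    [0.8,[0,0,0.35],[0,0,0]],
    [0.8,[0,0,0],[0,0,0]],
    [0.8,[0,0,0],[0,0,0]],
  ],
  force=70,
)

```text
t: 9.0
tool_pos: [0.4939, -0.3355, 0.0954]
tool_rot: [3.116, 0.388, 0.003]
contact_force: [-0.5, -0.3, 0.1]
opening: 0.0682
grip_force: 0.0
```

play_rows(
  series=[
    [0,[0,0,0],[0,0,0]],
    [0,[0,0,0],[0,0,0]],
    [0,[0,0,0],[0,0,0]],
    [0,[0,0,0],[0,0,0]],
    [0,[0,0,0],[0,0,0]],
    [0,[0,0,0],[0,0,0]],
  ],
)

```text
t: 9.75
tool_pos: [0.4934, -0.3352, 0.0951]
tool_rot: [3.117, 0.388, 0.002]
contact_force: [-0.9, 3.3, 5.1]
opening: 0.0306
grip_force: 68.7
```

play_rows(
  series=[
    [0,[0,0,-0.3],[0,0,0]],
    [0,[0,0,-0.7],[0,0,0]],
    [0,[0,0,-0.8],[0,0,0]],
    [0,[0,0,-0.6],[0,0,0]],
    [0,[0.2,-0.4,0],[0,0,0]],
    [0,[0.35,-0.74,0],[0,0,0]],
    [0,[0.35,-0.74,0],[0,0,0]],
    [0,[0.35,-0.74,0],[0,0,0]],
  ],
)

```text
t: 10.75
tool_pos: [0.5205, -0.19, 0.2114]
tool_rot: [-3.115, -0.388, 0.004]
contact_force: [1.1, 0.8, -2.4]
opening: 0.0302
grip_force: 69.5
```

play_rows(
  series=[
    [0,[0.35,-0.74,0],[0,0,0]],
    [0,[0.35,-0.74,0],[0,0,0]],
    [0,[0.35,-0.74,0],[0,0,0]],
    [0,[0.35,-0.74,0],[0,0,0]],
    [0,[0.35,-0.74,0],[0,0,0]],
    [0,[0.35,-0.74,0],[0,0,0]],
    [0,[0.17,-0.34,0],[0,0,0]],
    [0,[0,0,0],[0,0,0]],
  ],
)

```text
t: 11.75
tool_pos: [0.572, 0.0679, 0.2123]
tool_rot: [3.117, 0.391, -0.004]
contact_force: [0.6, 0.1, -1.9]
opening: 0.03
grip_force: 69.5
```

play_rows(
  series=[
    [0,[0,0,0],[0,0,0]],
    [0,[0,0,0],[0,0,0]],
  ],
)

```text
t: 12.0
tool_pos: [0.5727, 0.0657, 0.2136]
tool_rot: [3.118, 0.385, -0.001]
contact_force: [-0.1, 0.5, -2.6]
opening: 0.0302
grip_force: 69.5
```

```bash
python3 - <<'E'
from h import *
o=ctrl.get_obs(); print(o["tool_pos"],o["contact_force"])
w=imaging.get_image("wrist"); s=imaging.get_image("scene")["color"]; t=imaging.get_image("top")["color"]
np.savez("w4.npz",c=w["color"],p=o["tool_pos"],r=o["tool_rot"])
a=cv2.resize(w["color"][120:270,190:390],(800,600),interpolation=cv2.INTER_CUBIC)[:, :]
b=cv2.resize(s[80:255,200:400],(400,350)); 
out=np.zeros((600,800,3),np.uint8); out[:300,:400]=cv2.resize(a,(400,300)); out[:350,400:]=b; out[300:,:400]=cv2.resize(t[160:310,190:390],(400,300))
cv2.imwrite("pics/c4.png",out)
E
```

```text
[0.57274162 0.06569531 0.21360899] [-0.10760492  0.5001132  -2.55698511]
```

View pics/c4.png

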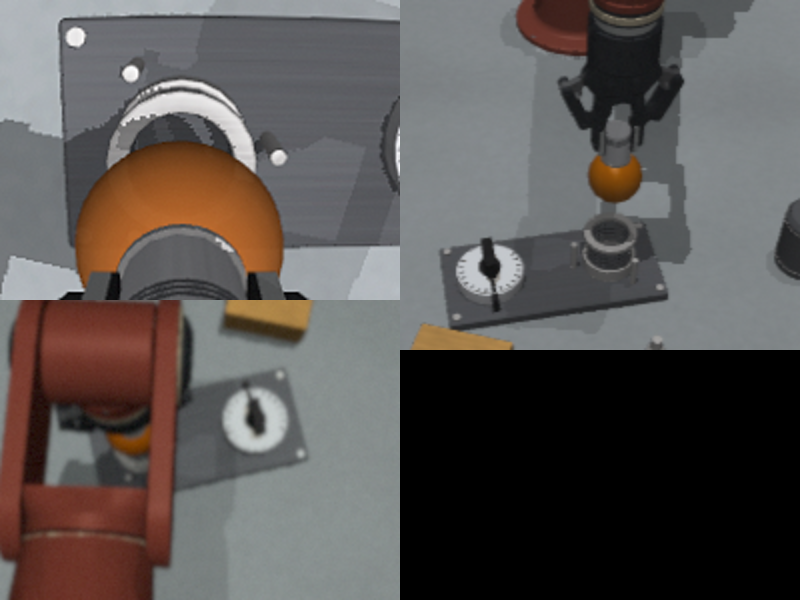

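The held bowl hangs above the ring: in the wrist crop its centre column is 180 and the ring's is 182, so it is aligned sideways. The post tops at crop (130,74) and (278,156) give the remaining axis.

```bash
python3 - <<'E'
from h import *
w=imaging.get_image("wrist"); z=np.load("w4.npz"); o=dict(tool_pos=z["p"],tool_rot=z["r"])
P=lambda u,v,h:onz(w,(190+u/2,120+v/2),h,o)[:2]
a,b=P(130,74,.06),P(278,156,.06); d=b-a; L=np.linalg.norm(d); n=np.array([d[1],-d[0]])/L
print(a,b,L)
h=np.sqrt(.046**2-min(L,.0919)**2/4)
for s in (1,-1): print("centre posts",(a+b)/2+s*h*n)
# ring top rim far edge (z .075): outer far edge at crop approx (182,90); side extents row ~150
f=P(182,88,.075); l=P(107,155,.075); r=P(257,155,.075); print("far",f,"sides",l,r,np.linalg.norm(l-r),(l+r)/2)
x=R.from_rotvec(o["tool_rot"]).as_matrix()[:2,0]; print("centre from far",f-.034*x, "tcp",o["tool_pos"])
E
```

```text
[0.6046 0.0979] [0.5841 0.0217] 0.07890937840333051
centre posts [0.57151193 0.0659441 ]
centre posts [0.61718807 0.0536559 ]
far [0.6061 0.0738] sides [0.5689 0.0989] [0.5852 0.0341] 0.06681863512524035 [0.57705 0.0665 ]
centre from far [0.57312341 0.06552085] tcp [0.57274162 0.06569531 0.21360899]
```

Posts 78.9 mm apart (expected 79.7) give a cradle centre of (0.572,0.066), and the TCP is there. Descend to just above seating (TCP z ≈ 0.138), then press gently.

play_rows(
  series=[
    [0,[0,0,0.5],[0,0,0]],
    [0,[0,0,0.5],[0,0,0]],
    [0,[0,0,0.35],[0,0,0]],
    [0,[0,0,0],[0,0,0]],
    [0,[0,0,0],[0,0,0]],
  ],
  force=80,
)

```text
t: 12.82
tool_pos: [0.5736, 0.0666, 0.1474]
tool_rot: [3.117, 0.388, 0.003]
contact_force: [0.3, -0.4, -2.4]
opening: 0.0299
grip_force: 79.1
```

play_rows(
  series=[
    [0,[0,0,0.05],[0,0,0]],
    [0,[0,0,0.05],[0,0,0]],
    [0,[0,0,0.05],[0,0,0]],
    [0,[0,0,0],[0,0,0]],
    [0,[0,0,0],[0,0,0]],
  ],
)

```text
t: 13.45
tool_pos: [0.5731, 0.0666, 0.1392]
tool_rot: [3.117, 0.388, 0.001]
contact_force: [-0.3, -0.5, -0.4]
opening: 0.0298
grip_force: 79.4
```

play_rows(
  series=[
    [0,[0,0,0.05],[0,0,0]],
    [0,[0,0,0.05],[0,0,0]],
    [0,[0,0,0.05],[0,0,0]],
    [0,[0,0,0],[0,0,0]],
    [0,[0,0,0],[0,0,0]],
  ],
)

```text
t: 14.08
tool_pos: [0.5732, 0.0666, 0.1317]
tool_rot: [3.117, 0.388, 0.001]
contact_force: [-1.1, -0.3, 4.4]
opening: 0.0299
grip_force: 79.9
```

play_rows(
  series=[
    [0,[0,0,0.06],[0,0,0]],
    [0,[0,0,0.06],[0,0,0]],
    [0,[0,0,0.05],[0,0,0]],
    [0,[0,0,0],[0,0,0]],
    [0,[0,0,0],[0,0,0]],
    [0,[0,0,0],[0,0,0]],
  ],
)

```text
t: 14.82
tool_pos: [0.5734, 0.0667, 0.1241]
tool_rot: [3.117, 0.388, 0.002]
contact_force: [-1.6, -0.2, 7.9]
opening: 0.0299
grip_force: 80.5
```

```bash
python3 - <<'E'
from h import *
o=ctrl.get_obs(); print(o["tool_pos"],o["contact_force"])
w=imaging.get_image("wrist")["color"]; s=imaging.get_image("scene")["color"]
out=np.zeros((600,800,3),np.uint8); out[:300,:400]=cv2.resize(w[120:270,190:390],(400,300),interpolation=cv2.INTER_CUBIC); out[:480,400:]=cv2.resize(s[130:250,220:320],(400,480),interpolation=cv2.INTER_CUBIC)
cv2.imwrite("pics/c5.png",out)
E
```

```text
[0.57343679 0.06667973 0.12406208] [-1.64920032 -0.23082169  7.91363932]
```

View pics/c5.png

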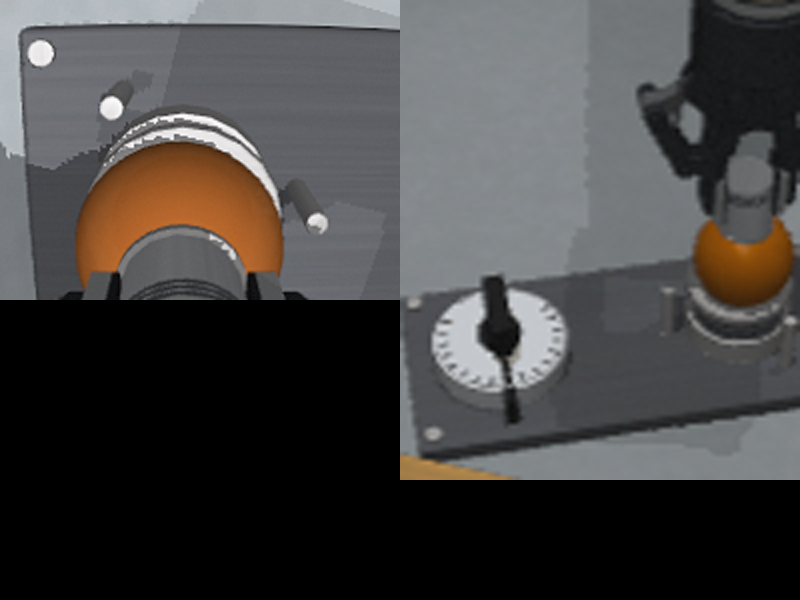

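The bowl sits upright in the ring, the ring is about level with the posts, and the pointer is still at zero. By position the ring is about 14 mm down, and the force (≈10.4 N) agrees. One tiny nudge, then hand in.

play_rows(
  series=[
    [0,[0,0,0.015],[0,0,0]],
    [0,[0,0,0],[0,0,0]],
    [0,[0,0,0],[0,0,0]],
    [0,[0,0,0],[0,0,0]],
  ],
)

```text
t: 15.42
tool_pos: [0.5734, 0.0667, 0.1234]
tool_rot: [3.117, 0.388, 0.002]
contact_force: [-3.3, -1.0, 8.0]
opening: 0.0301
grip_force: 80.5
```

```bash
python3 -c "
from station import ctrl
o=ctrl.get_obs(); print(o['tool_pos'],o['contact_force']); print(ctrl.finish_job())"
```

```text
[0.57343067 0.06666625 0.12337636] [-3.28384351 -0.97106403  8.03552219]
the job is handed in; nothing more can be done
None
```

The job is handed in at about 15.4 s, result not reported back: the knob pointer is at the zero mark, and the bowl is upright in the sprung ring, still held about 14.5 mm down; the canister, carton and injector were never approached.

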